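# Refit the bed board of the slab roller

### The arm

A 6-joint arm with a two-finger parallel gripper is mounted at the origin on the work surface. World frame = base frame: x ahead of the robot, y to its left, z up, the work surface at z = 0. Lengths are in m, angles in rad, forces in N, time in s.
With the tool pointing down it reaches from about 0.35 to 0.975 m from the base axis. Payload 4.9 kg.
Tool frame: the origin (TCP) lies at the very end of the fingers, on their centre line; the grasp point (between the pads) lies 19 mm behind it; z points along the fingers, x is the direction in which the jaws open and shut, and the axes are right-handed (so a half turn about z gives the same grasp; the last joint's range is limited). The gripper opens to 85 mm and grips with 20 to 120 N. Pads are 22 mm wide; open, the fingers measure 114 mm over their backs; the gripper's body (76 mm by 85 mm) begins 54 mm behind the grasp point. The pads swing forward as they close: fully open they stand 13 mm farther back than shut.
Start: joints at [-1.254, 0.053, 1.613, -0, 1.476, -0.119], TCP at [0.264, -0.567, 0.231] pointing down, gripper open.
Joint ranges: [-3.01, 3.01], [-1.01, 2.22], [0.06, 2.58], [-1.02, 4.17], [0.09, 2.62], [-3.14, 3.14]. Speed limits (rad/s): [2.57, 2.57, 3.14, 3.14, 3.14, 3.14].

### API

Orientations are given as a rotation vector (axis times angle).
In Python, from station import readout, viewer, ctrl, nets gives the robot as it stands. The module is installed in compiled form; this text tells all that it offers.
- The arm moves only by the tool step_arm, never from a script. Its argument "moves" is a list that holds one entry, the list of rows, each a list of 4 numbers: the shift along the world's x, y, z in cm, then the turn about the world's z in rad. In form: [[[dx, dy, dz, yaw], ...]]. A call has 1 to 10 rows; each row shifts and turns the commanded pose from where the row before left it; what a row does not reach is not made up. A row lasts 1/12 s, in which the tool goes at most 41.7 mm and 7.16 degrees, less where a joint would pass 70% of its speed; a pose out of reach is approached as far as the arm can. A call is refused whole if a number of a shift passes 4.17 or a number of a turn 0.125, either way. A call with a gripper value outside its range is refused whole. "grip" is the closure, from 0 (fully open) to 1 (shut), set as the call begins (left out, the last holds). The fingers move at their own pace and stop on an object; "squeeze" is the grip in N (left out, the last holds). Time passes only in rows, so rows that do not move let the fingers close. It gives the time, the measured TCP pose, the force and the opening at its end, in the units of the state.
- readout.get_obs(): the state, without advancing time (a new reading comes with each control period).
- viewer.get_image(name): name is "scene" or "top" or "wrist"; returns the picture (480x640x3 uint8, blue, green, red); there is no depth.
- viewer.calibration(name): a dict with "camera_matrix" (3x3 intrinsics, pixels), "k1" (the pictures are not rectified: a ray, as slopes to the right and down, at radius r is drawn at 1 + k1 r^2 times it, then the intrinsics apply), "R" (3x3) and "t" (3): a world point X has camera coordinates R X + t. Camera axes: x right, y down, z forward; pixel columns grow to the right and rows downward; lengths in m; the calibration is good to about 2 mm. A picture is of the moment at which its call begins: read the wrist's pose just before it. calibration takes no time and is no camera call; for the wrist camera it gives the pose at the moment of the call.
- ctrl.finish_job(): hands the job in, once; it reports no verdict.
Trained networks look in the newest picture that a camera, given by its name, has taken for a name from the list of things; names that differ only in an ending like _2 or _b are one class to them, and where a whole thing is asked for, a point or a joint stands for the part that bears it (a point fixed in the world has none). Each returns a list of dicts, best first, with "confidence" (0 to 1); they miss things now and then, are a little off and sometimes report something else, mostly with a low value. They report only what shows in the picture. A call takes as long as a camera call. They do not tell look-alikes from the thing itself.
- nets.masks_of(camera, thing): "region" (480x640 bool, what is visible of it) and "box" ([left, top, right, bottom] in pixels, round what is visible of it).
- nets.pinpoint(camera, thing): "at" ([column, row] in pixels: a listed point, or the origin of a listed thing).
The state is a dict: "t": time; "q": joint angles; "dq": joint speeds; "effort": joint torques, N m; "tool_pos": TCP position; "tool_rot": TCP orientation; "contact_force": force on the tool from outside, world axes, zero at the start; "wrist_torque": the same for the moment, N m; "opening": finger opening in m.
Only numpy, scipy, OpenCV 4.12 (cv2) and the standard library are available. Lean on these libraries where they do the work, as an engineer would, in place of code of your own. Each camera call takes 0.05 s, during which the arm holds its last target. There are 200 camera calls.

### The job

The bench slab roller has been washed and its bed board lies loose on the table. Slide the board into the roller's guides from their open end, pass it under the raised roller and draw it through until it is fully home against the red stop at the far end; then swing the yellow catch all the way across the open end so that the board cannot run out. Leave everything else on the table where it is.

Things in the scene. Friction and masses are not known exactly. Their poses are not given: they have to be found in the camera images.
- bed_center (a point): Centre of the bed board, half-way up its plate: plywood with a white working face, 180 x 130 x 10 mm (long side along own x, z up), about 0.4 kg. It lies flat on the table at the start, white face up. On each short end stands a dark wooden grip block. Both ends are alike: either may enter the guides first.
- bed_grip_a (a point): Centre of the grip block at the board's +x end, 82 mm from the board's centre and 22 mm above the plate's underside. The block is 16 mm along the board, 54 mm across it and stands 24 mm above the plate (top 34 mm above the plate's underside). It can be taken from above over its 16 mm or over its 54 mm.
- bed_grip_b (a point): Centre of the like grip block at the board's -x end, 82 mm from the board's centre; same sizes and height.
- slab_roller: Bench slab roller, a green steel frame fixed to the table. Origin on the table under the roller's middle; own y runs along the straight, level guides from the open mouth (y = -165 mm) to the red stop (face at y = +190 mm), z up, +x the side of the hand wheel. Over all 410 mm along the guides and 210 mm across without the wheel.
- guide_mouth (a point): Open end of the guides, on their middle line, on the guide floor (44 mm above the table). Side walls 134 mm apart; lips overhang the board's long edges, underside 13 mm and top 18 mm above the guide floor, 106 mm open between them: the board enters only here, endways and flat. Lips flare up a bit here, walls flare out before it, and the floor reaches 40 mm out in front to rest the leading end on.
- guide_home (a point): Where bed_center must come to be: 265 mm along the guides (own +y) from guide_mouth, 5 mm above the guide floor. The board's leading end then touches the red stop (a bar 9 mm high above the guide floor, lower than the plate's top). Own y points along the guides away from the mouth, z up.
- roller_middle (a point): Middle of the wooden top roller, 165 mm along the guides from guide_mouth: a bar of 50 mm diameter, 160 mm long across the track, raised to its top setting, 109 mm above the table. Its underside is 40 mm above the guide floor: the board with its grip blocks passes with 6 mm to spare, a gripper does not. It turns freely, with a four-armed hand wheel 175 mm across at +x.
- tie_bar (a point): Middle of the 12 mm tie bar over the roller, 146 mm above the table. It joins the green cheeks at the roller's ends: each 60 mm along the track, inner face 85 mm from the middle line, 150 mm high, with a black adjusting knob on top up to 183 mm above the table.
- catch (a joint): Angle of the yellow catch, rad: 0 = open, lying along the near guide and pointing towards the roller; 1.571 = fully across the open end (end of its travel). Turns about the vertical axis at catch_pivot, clockwise seen from above as it closes, and stays where it is left; moving it takes about 1 N at the pin.
- catch_pin (a point): Middle of the black upright pin on the free end of the catch, 72 mm from the pivot: 16 mm diameter, 32 mm tall, its foot on the yellow lever (flat bar 18 x 82 x 8 mm), its top 102 mm above the table, this point 86 mm.
- catch_pivot (a point): Point on the vertical axis of the catch, 86 mm above the table like catch_pin; 71 mm from the guides' middle line on the slab roller's -x side, level with guide_mouth along the track.
- ware_board: Bystander: light wooden board 170 x 240 mm with rows of grey clay balls, 41 mm high; origin under its centre.
- vase: Bystander: pink vase, 90 mm diameter, 125 mm tall; origin under its centre.
- glaze_jar: Bystander: white jar with blue cap, 72 mm diameter, 100 mm tall; origin under its centre.
- tool_pot: Bystander: terracotta pot, 76 mm diameter, with modelling tools standing in it, 190 mm tall in all; origin under its centre.
- thickness_strips: Bystander: two flat wooden thickness strips side by side, 50 x 272 x 7 mm (long side along own y); origin under the centre.
- wooden_rib: Bystander: flat wooden rib with round ends, 127 x 42 x 7 mm; origin under its centre.
- scraper: Bystander: steel scraper with blue handle, 96 x 100 x 18 mm; origin under it.
Mind the look-alikes: they are no part of the job. Leave any purple look-alike of the part that bears bed_center alone.

How it is judged:
By the outcome, as a careful person would: the job done as asked, in the order asked, and still so for the second after the job is handed in, with the robot touching nothing.
It also fails if it takes over 72 s, if anything falls off the work surface, if the arm or the gripper's body presses on something with over 40 N, if the wrist force passes 120 N, or if a joint passes its speed limit or range.

## Working session

There is one attempt and no reset: what is moved stays moved. The work goes in short steps, Python scripts to look and compute and a tool call to move; the robot and the scene stay as the last step left them, time stands still between calls to the robot, and variables do not carry over. Pictures are saved under pics/ and viewed, about 8 in all and at most 12, crops included, and the job is handed in when it is done.

Besides the shell and the picture viewer there is one more tool, called after "Request:" by a JSON object that holds its "op" and its "data". step_arm: Moves the arm, as the interface text tells. Its arguments: {"type":"object","properties":{"moves":{"type":"array","items":{"type":"array","items":{"type":"array","items":{"type":"number"}}}},"grip":{"type":"number"},"squeeze":{"type":"number"}},"required":["moves"]}

```bash
mkdir -p pics; cat > h.py <<'E'
import numpy as np, cv2
from station import readout, viewer, ctrl, nets
def ray(cam,px):
    c=viewer.calibration(cam);K=np.array(c["camera_matrix"]);R=np.array(c["R"]);t=np.array(c["t"])
    d=np.linalg.solve(K,[px[0],px[1],1.]);s=d[:2].copy();u=s.copy()
    for _ in range(20): u=s/(1+c["k1"]*(u@u))
    return -R.T@t, R.T@np.array([u[0],u[1],1.])
def onz(cam,px,z):
    o,d=ray(cam,px); return o+d*(z-o[2])/d[2]
def proj(cam,X):
    c=viewer.calibration(cam);p=np.array(c["R"])@np.array(X)+np.array(c["t"]);u=p[:2]/p[2]
    u=u*(1+c["k1"]*(u@u));return (np.array(c["camera_matrix"])@[u[0],u[1],1])[:2]
E
python3 - <<'E'
from h import *
np.set_printoptions(precision=4,suppress=True)
for c in ["scene","top"]:
    im=viewer.get_image(c);cv2.imwrite(f"pics/{c}0.png",im)
    for n,z in [("bed_center",.005),("bed_grip_a",.022),("guide_mouth",.044),("guide_home",.049),("roller_middle",.109),("tie_bar",.146),("catch_pin",.086),("catch_pivot",.086),("slab_roller",0),("ware_board",0),("vase",0),("glaze_jar",0),("tool_pot",0),("thickness_strips",0),("wooden_rib",0),("scraper",0)]:
        for r in nets.pinpoint(c,n)[:3]: print(c,n,round(r["confidence"],2),np.round(r["at"]),onz(c,r["at"],z)[:2])
print(readout.get_obs())
E
```

```text
scene bed_center 0.98 [232. 221.] [ 0.4725 -0.297 ]
scene bed_center 0.73 [265. 171.] [ 0.2196 -0.3159]
scene bed_grip_a 0.95 [260. 183.] [ 0.3013 -0.2894]
scene bed_grip_a 0.75 [248. 200.] [ 0.3863 -0.2862]
scene bed_grip_a 0.65 [208. 233.] [ 0.5561 -0.3212]
scene guide_mouth 0.87 [305. 245.] [ 0.5212 -0.0382]
scene guide_mouth 0.3 [337. 358.] [0.8045 0.1572]
scene guide_home 0.88 [404. 273.] [0.5281 0.2334]
scene roller_middle 0.85 [365. 244.] [0.5235 0.1264]
scene tie_bar 0.82 [361. 237.] [0.5393 0.1193]
scene catch_pin 0.56 [344. 221.] [0.438  0.0405]
scene catch_pin 0.39 [171. 194.] [ 0.5075 -0.4629]
scene catch_pivot 0.68 [315. 218.] [ 0.4552 -0.0357]
scene slab_roller 0.96 [363. 274.] [0.5257 0.1267]
scene slab_roller 0.72 [234. 320.] [ 0.7744 -0.1187]
scene slab_roller 0.6 [338. 360.] [0.7842 0.1527]
scene ware_board 0.87 [530. 277.] [0.3834 0.5299]
scene vase 0.89 [166. 276.] [ 0.7162 -0.3548]
scene vase 0.57 [402. 274.] [0.4912 0.2239]
scene glaze_jar 0.83 [497. 351.] [0.6345 0.4756]
scene glaze_jar 0.23 [363. 272.] [0.5188 0.1254]
scene glaze_jar 0.17 [343. 220.] [0.349  0
[... 1139 characters left out ...]
tool_pot 0.67 [262. 132.] [0.7829 0.1417]
top thickness_strips 0.86 [357. 136.] [ 0.7725 -0.1216]
top wooden_rib 0.95 [495. 193.] [ 0.6111 -0.5031]
top scraper 0.73 [418. 271.] [ 0.3951 -0.2826]
top scraper 0.7 [514. 255.] [ 0.4373 -0.5481]
{'t': 1.7, 'q': array([-1.254 ,  0.0527,  1.6129,  0.    ,  1.476 , -0.119 ]), 'dq': array([ 0.0001,  0.0005,  0.002 , -0.0003, -0.0005,  0.0009]), 'effort': array([ -0.0001, -39.3669, -37.045 ,  -0.0001,   0.0005,   0.    ]), 'tool_pos': array([ 0.2638, -0.5665,  0.2313]), 'tool_rot': array([-2.6491,  1.6887,  0.0001]), 'contact_force': array([-0.1033,  0.0273, -0.2676]), 'wrist_torque': array([ 0.0282, -0.0139, -0.0154]), 'opening': 0.08505745214421015}
```

View pics/top0.png

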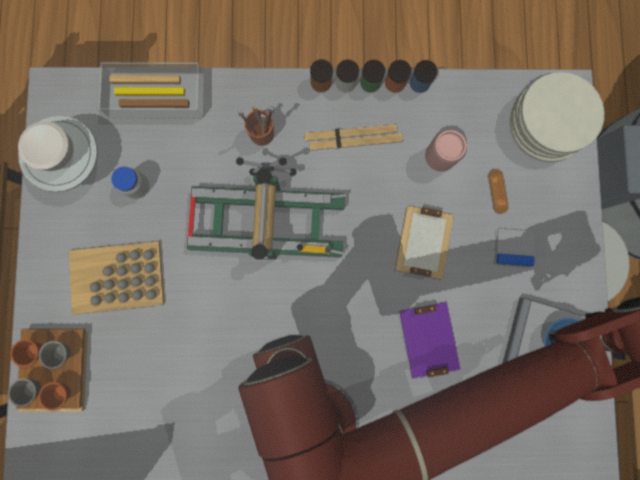

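View pics/scene0.png

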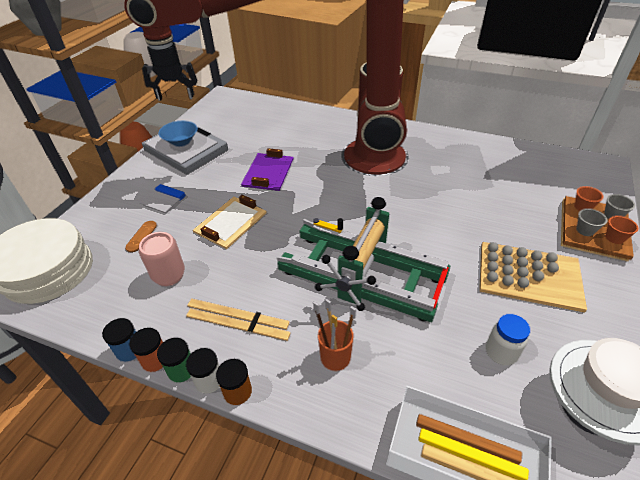

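Candidates for the bed board: the white-faced one at top (424,240) / scene (232,221), and the purple one at top (432,340) / scene (265,171). The description calls for the white face, so I take the first. The catch pin is at top (301,247). I'll look from nearer.

Request:
{"op": "step_arm", "data": {"moves": [[[2.6,3.3,1.5,0.12],[2.6,3.3,1.5,0.12],[2.6,3.3,1.5,0.12],[2.6,3.3,1.5,0.12],[2.6,3.3,1.5,0.12],[2.6,3.3,1.5,0.12],[2.6,3.3,1.0,0.12],[2.6,3.3,0,0],[0,0,0,0],[0,0,0,0]]]}}

```text
t: 2.53
tool_pos: [0.4615, -0.3155, 0.3254]
tool_rot: [3.108, -0.456, 0.001]
contact_force: [-0.6, 0.3, 0.5]
opening: 0.0856
```

```bash
cat > look.py <<'E'
from h import *
import sys
np.set_printoptions(precision=4,suppress=True)
def look(tag,things):
    o=readout.get_obs();print(o["t"],o["tool_pos"],o["tool_rot"],o["contact_force"],o["opening"])
    im=viewer.get_image("wrist");cv2.imwrite(f"pics/{tag}.png",im)
    for n,z in things:
        for r in nets.pinpoint("wrist",n)[:4]: print(n,round(r["confidence"],2),np.round(r["at"]),onz("wrist",r["at"],z)[:2])
    return im
E
python3 - <<'E'
from look import *
look("w1",[("bed_center",.005),("bed_grip_a",.022),("guide_mouth",.044),("catch_pivot",.086),("catch_pin",.086)])
E
```

```text
2.5333 [ 0.4615 -0.3155  0.3254] [ 3.1077 -0.4557  0.0006] [-0.5852  0.3097  0.537 ] 0.08563231859348377
bed_center 0.95 [334. 160.] [ 0.4731 -0.3055]
bed_center 0.87 [120. 228.] [ 0.2089 -0.3063]
bed_grip_a 0.95 [411. 155.] [ 0.5526 -0.3219]
bed_grip_a 0.72 [179. 200.] [ 0.2969 -0.2944]
bed_grip_a 0.71 [ 65. 264.] [ 0.1325 -0.324 ]
bed_grip_a 0.67 [258. 167.] [ 0.3937 -0.2866]
guide_mouth 0.39 [549. 140.] [ 0.6893 -0.3434]
```

View pics/w1.png

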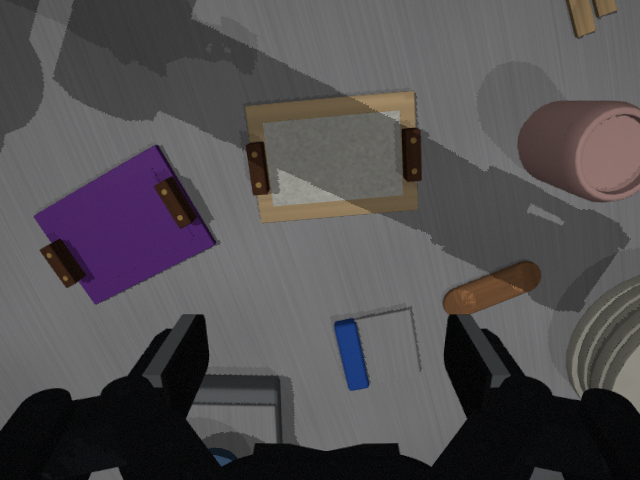

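The crop shows the white-faced board at (334,160), with grip blocks at (258,167) and (411,155). The purple one at (120,228) is the look-alike. Next I compute the board pose from its corners.

```bash
python3 - <<'E'
from look import *
P=[(246,105),(415,92),(417,209),(261,222)]
C=np.array([onz("wrist",p,.01)[:2] for p in P]);print(C,C.mean(0))
print([np.linalg.norm(C[i]-C[i-3]) for i in range(4)])
d=(C[1]-C[0])+(C[2]-C[3]);print(np.degrees(np.arctan2(d[1],d[0])))
e=(C[0]-C[3])+(C[1]-C[2]);print(np.degrees(np.arctan2(e[1],e[0]))-90)
d/=np.linalg.norm(d);print("far grip",C.mean(0)+.082*d)
for p in [(413,128),(420,180),(404,128),(404,180)]: print(onz("wrist",p,.034)[:2])
E
```

```text
[[ 0.4008 -0.222 ]
 [ 0.5747 -0.2614]
 [ 0.547  -0.3853]
 [ 0.3729 -0.3481]] [ 0.4739 -0.3042]
[np.float64(0.1783192287201517), np.float64(0.12702026553203116), np.float64(0.1780495391813296), np.float64(0.1291480889573093)]
-12.409038013367264
-12.550955431600684
far grip [ 0.554  -0.3218]
[ 0.5596 -0.294 ]
[ 0.554  -0.3481]
[ 0.5507 -0.2914]
[ 0.5378 -0.3432]
```

Request:
{"op": "step_arm", "data": {"moves": [[[1.85,-0.13,-2.9,0.075],[1.85,-0.13,-2.9,0],[1.85,-0.13,-2.9,0],[1.85,-0.13,-2.9,0],[1.85,-0.13,-2.9,0],[0,0,-2.9,0],[0,0,-2.9,0],[0,0,-3.0,0],[0,0,0,0],[0,0,0,0]]]}}

```text
t: 3.67
tool_pos: [0.5511, -0.3234, 0.0898]
tool_rot: [-3.12, 0.347, 0.007]
contact_force: [-0.6, 0.2, 0.4]
opening: 0.0858
```

```bash
python3 - <<'E'
from look import *
look("w2",[("bed_grip_a",.022)])
E
```

```text
3.6667 [ 0.5511 -0.3234  0.0898] [-3.1198  0.3468  0.0068] [-0.6452  0.1843  0.3647] 0.08578336980666848
bed_grip_a 0.84 [333. 243.] [ 0.5589 -0.3219]
bed_grip_a 0.76 [ 38. 250.] [ 0.3939 -0.2888]
```

View pics/w2.png

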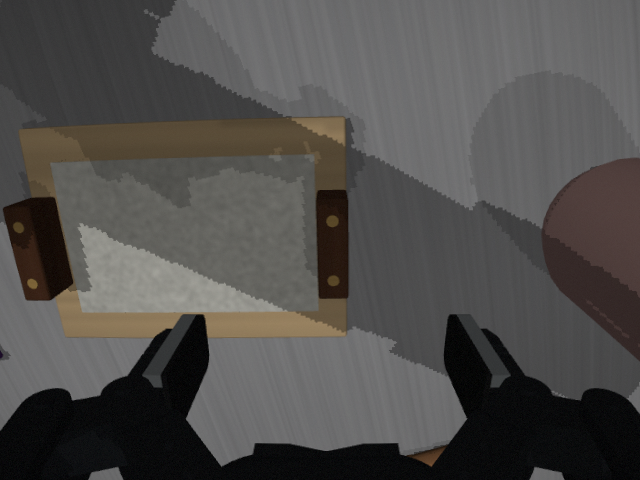

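Wrist view: held-end block at (333,243), square to the jaws. Going down.

Request:
{"op": "step_arm", "data": {"moves": [[[0.5,0.1,-1.0,0],[0,0,-1.5,0],[0,0,-1.5,0],[0,0,-1.5,0],[0,0,-1.2,0],[0,0,-1.0,0],[0,0,0,0],[0,0,0,0]]]}}

```text
t: 4.43
tool_pos: [0.5573, -0.3221, 0.0137]
tool_rot: [-3.121, 0.345, 0.003]
contact_force: [0.0, 0.8, 0.2]
opening: 0.0852
```

Request:
{"op": "step_arm", "data": {"moves": [[[0,0,0,0],[0,0,0,0],[0,0,0,0],[0,0,0,0],[0,0,0,0],[0,0,0,0],[0,0,0,0],[0,0,0,0]]], "grip": 1, "squeeze": 100}}

```text
t: 5.1
tool_pos: [0.5581, -0.3229, 0.0158]
tool_rot: [3.122, -0.345, 0.001]
contact_force: [-2.2, 0.3, 5.0]
opening: 0.0137
```

Request:
{"op": "step_arm", "data": {"moves": [[[0,0,1.0,0],[0,0,1.5,0],[0,0,2.0,0],[0,0,2.0,0],[0,0,2.0,0],[0,0,2.0,0],[0,0,0,0],[0,0,0,0]]]}}

```text
t: 5.77
tool_pos: [0.5589, -0.3231, 0.122]
tool_rot: [3.121, -0.345, 0.006]
contact_force: [0.1, -0.0, -4.3]
opening: 0.0138
```

```bash
python3 - <<'E'
from look import *
look("w3",[("bed_grip_a",.12)])
s=viewer.get_image("scene");w=cv2.imread("pics/w3.png")
cv2.imwrite("pics/c3.png",np.hstack([cv2.resize(s[130:290,120:320],(400,320)),cv2.resize(w,(400,300)) if 0 else cv2.copyMakeBorder(cv2.resize(w,(400,300)),0,20,0,0,cv2.BORDER_CONSTANT)]))
E
```

```text
5.7667 [ 0.5589 -0.3231  0.122 ] [ 3.1208 -0.3447  0.0057] [ 0.1329 -0.0486 -4.26  ] 0.013829690530213956
bed_grip_a 0.78 [325. 313.] [ 0.5577 -0.3204]
```

View pics/c3.png

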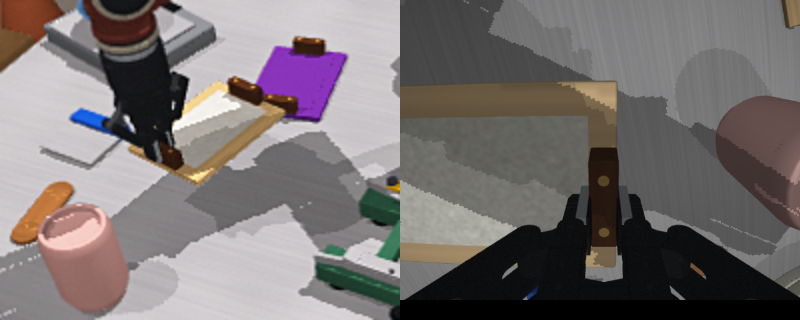

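The board is held and level: in the crop, the block sits between the pads at (600,200). Next, a raised look at the mouth before inserting.

Request:
{"op": "step_arm", "data": {"moves": [[[-0.2,2.0,3.2,0],[-0.2,2.0,3.2,0],[-0.2,2.0,3.2,0],[-0.2,2.0,3.2,0],[-0.2,2.0,3.2,0],[-0.2,2.0,3.2,0],[-0.2,2.0,3.2,0],[-0.2,2.0,3.2,0],[0,2.0,3.2,0],[0,2.0,1.2,0]]]}}

```text
t: 6.75
tool_pos: [0.5424, -0.1219, 0.4242]
tool_rot: [3.121, -0.345, 0.008]
contact_force: [0.0, 0.9, -2.0]
opening: 0.0139
```

Request:
{"op": "step_arm", "data": {"moves": [[[0,0,0,0],[0,0,0,0],[0,0,0,0],[0,0,0,0]]]}}

```text
t: 7.08
tool_pos: [0.5415, -0.1231, 0.4169]
tool_rot: [-3.122, 0.346, 0.007]
contact_force: [0.2, 0.4, -3.8]
opening: 0.0136
```

```bash
python3 - <<'E'
from look import *
im=look("w4",[("guide_mouth",.044),("catch_pivot",.086),("catch_pin",.086),("guide_home",.049),("tie_bar",.146),("roller_middle",.109)])
E
```

```text
7.0833 [ 0.5415 -0.1231  0.4169] [-3.1216  0.3462  0.0074] [ 0.2247  0.4327 -3.7794] 0.01361923461887946
catch_pivot 0.75 [228. 116.] [ 0.4495 -0.0375]
catch_pin 0.9 [215.  48.] [0.4549 0.0342]
catch_pin 0.56 [327. 312.] [ 0.5039 -0.2973]
guide_home 0.42 [326. 422.] [ 0.4562 -0.5034]
```

View pics/w4.png

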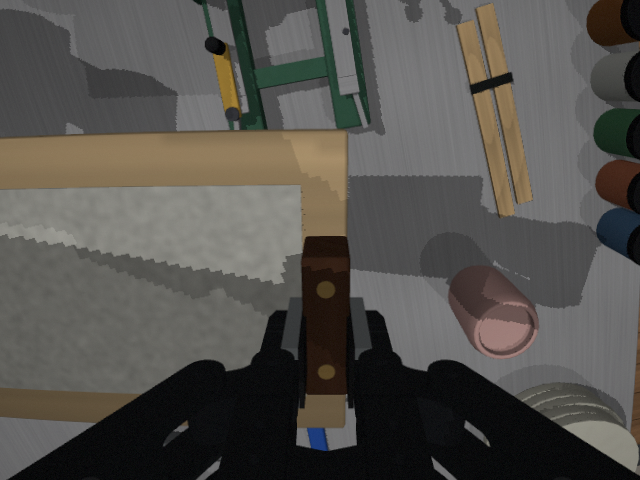

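```bash
python3 - <<'E'
from look import *
t=cv2.imread("pics/top0.png")[165:275,175:360];w=cv2.imread("pics/w4.png")[0:140,190:390]
a=cv2.resize(t,None,fx=4.3,fy=4.3,interpolation=cv2.INTER_CUBIC)[:,:795]; b=cv2.resize(w,None,fx=4,fy=4,interpolation=cv2.INTER_CUBIC)
cv2.imwrite("pics/c4b.png",b);cv2.imwrite("pics/c4a.png",a)
E
```

```text
(no output)
```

View pics/c4b.png

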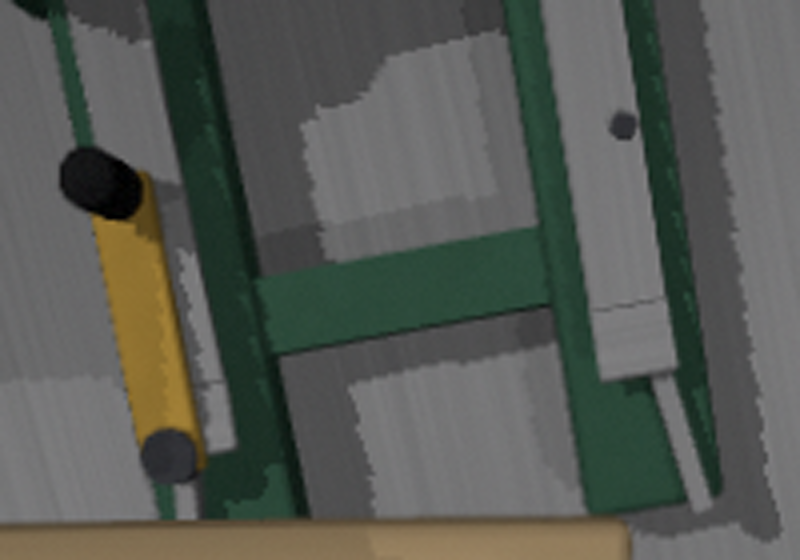

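View pics/c4a.png

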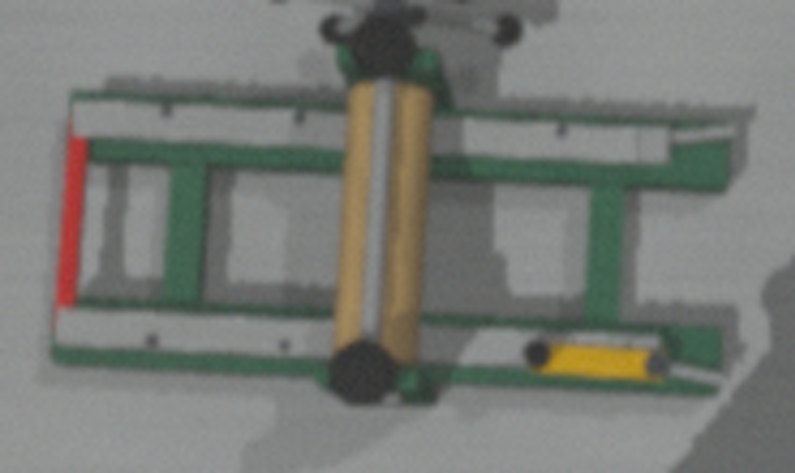

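The wrist crop shows the catch pivot at (170,455), the pin at (100,180), and the right lip's inner edge running from (541,0) to (592,305). The top crop shows the stop at left (72,220) and the mouth at right. Now computing the guide line.

```bash
python3 - <<'E'
from look import *
A=lambda p:(175+(p[0]+.5)/4.3-.5,165+(p[1]+.5)/4.3-.5)
B=lambda p:(190+(p[0]+.5)/4-.5,(p[1]+.5)/4-.5)
def L(n,cam,f,p,q,z):
    P=onz(cam,f(p),z);Q=onz(cam,f(q),z);d=Q-P
    if d[1]<0:d=-d
    print(n,P[:2],Q[:2],"hdg",np.degrees(np.arctan2(d[1],d[0])),"x at y=-.037:",P[0]+d[0]/d[1]*(-.037-P[1]), "x at .2",P[0]+d[0]/d[1]*(.2-P[1]))
L("top +lip in","top",A,(668,162),(88,137),.062)
L("top -lip in","top",A,(510,324),(58,308),.062)
L("top +lip out","top",A,(668,121),(75,98),.062)
L("w +lip in","wrist",B,(592,305),(541,0),.062)
L("w +lip out","wrist",B,(665,295),(625,0),.062)
L("w -lip in","wrist",B,(222,380),(192,250),.062)
L("w -floor in","wrist",B,(305,515),(207,0),.044)
L("w +floor in","wrist",B,(588,510),(506,0),.044)
L("w floor end","wrist",B,(685,500),(588,512),.044)
L("top red","top",A,(82,138),(68,307),.053)
L("catch","wrist",B,(170,455),(92,178),.102)
# board leading info in hand: TCP & board far corners
Z=readout.get_obs()["tool_pos"][2]-.0155
for p in [(347,131),(347,237),(302,237),(302,400),(350,400)]:print("blk",onz("wrist",p,Z+.034 if p[1]>200 else Z+.01)[:2])
E
```

```text
top +lip in [ 0.5742 -0.043 ] [0.5899 0.31  ] hdg 87.45489558063214 x at y=-.037: 0.574502596857029 x at .2 0.5850371737349066
top -lip in [0.475  0.0532] [0.4853 0.3255] hdg 87.82919761262923 x at y=-.037: 0.4715518802131879 x at .2 0.48053555206312787
top +lip out [ 0.5997 -0.0432] [0.6141 0.3185] hdg 87.72262309829868 x at y=-.037: 0.599931606072698 x at .2 0.6093567810319811
w +lip in [ 0.5779 -0.0224] [0.5814 0.0589] hdg 87.55108181051108 x at y=-.037: 0.5772853266307608 x at .2 0.5874212791444774
w +lip out [ 0.5987 -0.0242] [0.6037 0.0539] hdg 86.28738674332648 x at y=-.037: 0.5978225637240335 x at .2 0.6132010590145381
w -lip in [ 0.47   -0.0187] [0.4712 0.0175] hdg 88.22870661648348 x at y=-.037: 0.46946911388024054 x at .2 0.47679828060330254
w -floor in [ 0.4809 -0.0615] [0.4901 0.0843] hdg 86.3863949624343 x at y=-.037: 0.48243267285724806 x at .2 0.4973999488874075
w +floor in [ 0.5649 -0.0791] [0.5725 0.0649] hdg 86.9490989277114 x at y=-.037: 0.567107602967508 x at .2 0.5797393835704523
w floor end [ 0.5941 -0.0825] [ 0.5647 -0.0796] hdg 174.41748306792002 x at y=-.037: 0.12857849532232163 x at .2 -2.296152637350657
top red [0.591  0.3157] [0.4869 0.3217] hdg 176.7456935453584 x at y=-.037: 6.7948838304952055 x at .2 2.6267163609477904
catch [ 0.4584 -0.0364] [0.4577 0.0356] hdg 90.56408915759546 x at y=-.037: 0.4584010369487889 x at .2 0.4560676460590886
blk [ 0.5643 -0.0578]
blk [ 0.5569 -0.0877]
blk [ 0.5432 -0.0846]
blk [ 0.5282 -0.1455]
blk [ 0.5454 -0.1493]
```

```bash
python3 - <<'E'
from look import *
o=readout.get_obs();Z=o["tool_pos"][2]-.0155;y=2*np.arctan2(o["tool_rot"][1],o["tool_rot"][0]);y=(y+np.pi/2)%np.pi-np.pi/2
n=np.array([-np.sin(y),np.cos(y)]);d=np.array([np.cos(y),np.sin(y)]);print(np.degrees(y))
for p,z in [((347,131),.01),((345,427),.01),((326,290),.034),((327,372),.034),((0,141),.01),((0,417),.01)]:
    X=onz("wrist",p,Z+z)[:2]-o["tool_pos"][:2];print(p,"across",X@n,"along",X@d)
E
```

```text
-12.634140646291929
(347, 131) across 0.06842390516642348 along 0.0077191522889800005
(345, 427) across -0.060157118354917063 along 0.008956646442340458
(326, 290) across 0.019306040672471377 along 0.00045318824299516434
(327, 372) across -0.01276352583877042 along 0.0008056725739775381
(0, 141) across 0.06698476615069088 along -0.12002875731390146
(0, 417) across -0.06119587943800626 along -0.15580715438864826
```

Request:
{"op": "step_arm", "data": {"moves": [[[-0.33,-1.385,-1,-0.12],[-0.33,-1.385,-1,-0.12],[-0.33,-1.385,-1,-0.12],[-0.33,-1.385,-1,-0.12],[-0.33,-1.385,-1,-0.12],[-0.33,-1.385,-1,-0.12],[-0.33,-1.385,-1,-0.12],[-0.33,-1.385,-1,-0.12],[-0.33,-1.385,-1,-0.12],[-0.33,-1.385,-1,-0.12]]]}}

```text
t: 8.27
tool_pos: [0.5085, -0.2619, 0.3195]
tool_rot: [2.376, -2.055, -0.0]
contact_force: [0.5, -0.3, -4.0]
opening: 0.0137
```

Request:
{"op": "step_arm", "data": {"moves": [[[0,0,-1,-0.101],[0,0,-2.8,-0.102],[0,0,-2.8,0],[0,0,-2.8,0],[0,0,-2.8,0],[0,0,-2.8,0],[0,0,-2.8,0],[0,0,-2.8,0],[0,0,-2.6,0],[0,0,0,0]]]}}

```text
t: 9.1
tool_pos: [0.5047, -0.2586, 0.0813]
tool_rot: [2.161, -2.276, -0.019]
contact_force: [-0.6, 0.2, -4.9]
opening: 0.0135
```

Request:
{"op": "step_arm", "data": {"moves": [[[0,0,0,0],[0,0,0,0],[0,0,0,0],[0,0,0,0]]]}}

```text
t: 9.43
tool_pos: [0.5104, -0.2621, 0.0908]
tool_rot: [-2.162, 2.278, -0.007]
contact_force: [-0.1, 0.3, -3.8]
opening: 0.0136
```

```bash
python3 - <<'E'
from look import *
o=readout.get_obs();r=o["tool_rot"];print(o["tool_pos"],np.degrees(2*np.arctan2(r[1],r[0])),o["contact_force"])
look("w5",[])
s=viewer.get_image("scene");t=viewer.get_image("top")
cv2.imwrite("pics/c5.png",np.vstack([cv2.resize(s[170:300,180:380],(600,390),interpolation=cv2.INTER_CUBIC)[:, :],cv2.resize(t[190:270,290:490],(600,240))[:210]]))
E
```

```text
[ 0.5104 -0.2621  0.0908] 267.01005277168645 [-0.0781  0.3067 -3.7775]
9.4333 [ 0.5104 -0.2621  0.0908] [-2.1621  2.278  -0.007 ] [-0.0781  0.3067 -3.7775] 0.013607560451235375
```

View pics/c5.png

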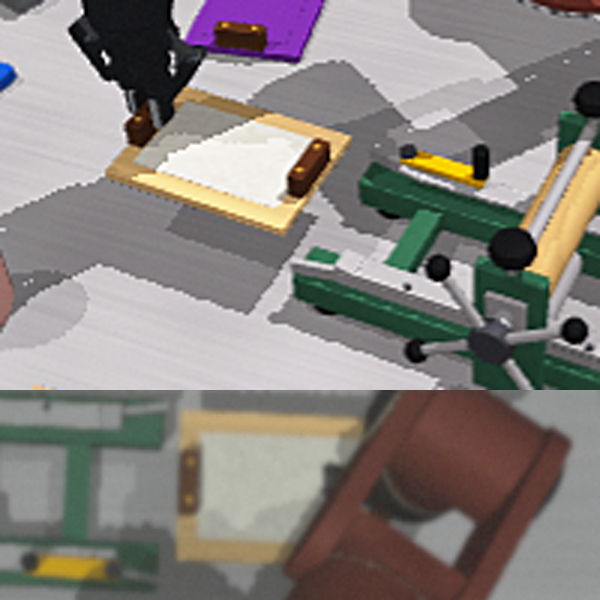

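The board is held level in front of the mouth and square to the guides: in the crop, the leading block is at (308,167) and the mouth at (330,250). Moving its leading end over the floor tongue, then lowering.

Request:
{"op": "step_arm", "data": {"moves": [[[-0.1,1.0,0,0],[0,1.0,0,0],[0.05,1.0,0,0],[0,0,-1.0,0],[0,0,-1.0,0],[0,0,-0.6,0],[0,0,0,0],[0,0,0,0],[0,0,0,0]]]}}

```text
t: 10.33
tool_pos: [0.5083, -0.2314, 0.0618]
tool_rot: [2.162, -2.279, -0.0]
contact_force: [-0.7, 0.2, -4.1]
opening: 0.0136
```

Request:
{"op": "step_arm", "data": {"moves": [[[0,0,-0.15,0],[0,0,-0.15,0],[0,0,0,0],[0,0,0,0]]]}}

```text
t: 10.67
tool_pos: [0.5088, -0.2316, 0.0597]
tool_rot: [-2.162, 2.279, -0.002]
contact_force: [0.4, -1.7, -0.2]
opening: 0.0137
```

Request:
{"op": "step_arm", "data": {"moves": [[[0.13,0,0.05,0],[0.04,0.8,0,0],[0.04,0.8,0,0],[0.03,0.8,0,0],[0.04,0.8,0,0],[0.04,0.8,0,0],[0,0,0,0],[0,0,0,0]]]}}

```text
t: 11.33
tool_pos: [0.5116, -0.1892, 0.0593]
tool_rot: [-2.163, 2.276, 0.003]
contact_force: [0.3, 2.9, 0.5]
opening: 0.0138
```

Request:
{"op": "step_arm", "data": {"moves": [[[0.05,1.0,0,0],[0.04,1.0,0,0],[0.05,1.0,0,0],[0.04,1.0,0,0],[0.05,1.0,0,0],[0,0,0,0],[0,0,0,0]]]}}

```text
t: 11.92
tool_pos: [0.5139, -0.139, 0.0595]
tool_rot: [-2.162, 2.276, 0.004]
contact_force: [-1.7, 3.8, 2.6]
opening: 0.0135
```

Request:
{"op": "step_arm", "data": {"moves": [[[0.05,1.2,0,0],[0.05,1.2,0,0],[0.05,1.2,0,0],[0.06,1.2,0,0],[0.05,1.2,0,0],[0.06,1.2,0,0],[0.05,1.2,0,0],[0.05,1.2,0,0],[0,0,0,0],[0,0,0,0]]]}}

```text
t: 12.75
tool_pos: [0.5178, -0.044, 0.0598]
tool_rot: [-2.162, 2.278, 0.004]
contact_force: [-4.6, 2.5, 5.5]
opening: 0.0139
```

Request:
{"op": "step_arm", "data": {"moves": [[[0.05,1.2,0,0],[0.05,1.2,0,0],[0.06,1.2,0,0],[0.05,1.2,0,0],[0.06,1.2,0,0],[0.05,1.2,0,0],[0.05,1.2,0,0],[0,0,0,0],[0,0,0,0]]]}}

```text
t: 13.5
tool_pos: [0.5221, 0.0399, 0.0598]
tool_rot: [-2.161, 2.277, 0.003]
contact_force: [-1.1, 4.5, 4.4]
opening: 0.0135
```

Request:
{"op": "step_arm", "data": {"moves": [[[0.03,0.6,0,0],[0,0,0,0],[0,0,0,0]]]}}

```text
t: 13.75
tool_pos: [0.5222, 0.0442, 0.0598]
tool_rot: [2.162, -2.279, 0.001]
contact_force: [-3.5, -2.3, 5.0]
opening: 0.0135
```

Request:
{"op": "step_arm", "data": {"moves": [[[0,0,0,0],[0,0,0,0],[0,0,0,0],[0,0,0,0],[0,0,0,0]]], "grip": 0.6}}

```text
t: 14.17
tool_pos: [0.5221, 0.0449, 0.0593]
tool_rot: [-2.163, 2.279, 0.0]
contact_force: [-0.3, 0.7, 0.1]
opening: 0.0342
```

Request:
{"op": "step_arm", "data": {"moves": [[[0,0,1,0],[0,0,2,0],[0,0,3,0],[0,0,3,0],[0,0,3,0],[0,0,3,0],[0,0,3,0],[0,0,2,0],[0,0,0,0],[0,0,0,0]]]}}

```text
t: 15.0
tool_pos: [0.5229, 0.045, 0.2617]
tool_rot: [-2.161, 2.276, -0.005]
contact_force: [-0.0, -0.4, -0.9]
opening: 0.0346
```

Request:
{"op": "step_arm", "data": {"moves": [[[0.1,2.1,0,0],[0.1,2.1,0,0],[0.1,2.1,0,0],[0.1,2.1,0,0],[0.15,2.0,0,0],[0.15,2.0,0,0],[0.15,2.0,0,0],[0.15,2.0,0,0],[0,0,0,0],[0,0,0,0]]]}}

```text
t: 15.83
tool_pos: [0.5311, 0.2092, 0.2573]
tool_rot: [2.162, -2.274, -0.002]
contact_force: [-0.3, 0.3, -0.3]
opening: 0.0345
```

```bash
python3 - <<'E'
from look import *
w=look("w6",[("bed_grip_a",.066)])
s=viewer.get_image("scene")
cv2.imwrite("pics/c6.png",np.hstack([cv2.resize(w,(400,300)),cv2.resize(s[170:320,270:470],(400,300),interpolation=cv2.INTER_CUBIC)]))
E
```

```text
15.8333 [0.5311 0.2092 0.2573] [ 2.1623 -2.2743 -0.0024] [-0.2756  0.2973 -0.2575] 0.03446123440912491
bed_grip_a 0.98 [326. 198.] [0.5344 0.2063]
bed_grip_a 0.96 [522. 198.] [0.5265 0.0427]
```

View pics/c6.png

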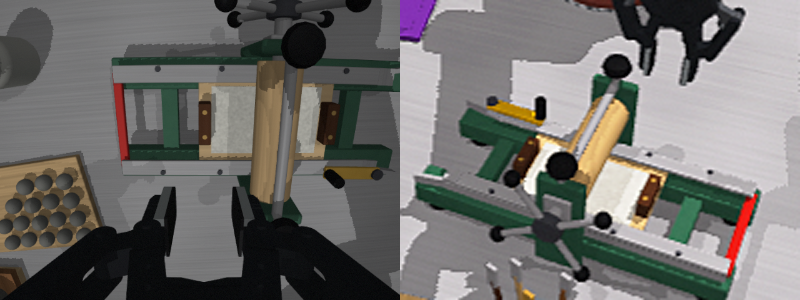

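The board is under the roller: in the crop, the leading block is past it at (205,122) and the trailing block is still before it at (328,122). The stop is at (122,120). Going down onto the leading block.

Request:
{"op": "step_arm", "data": {"moves": [[[0.2,-0.1,-2,0],[0,0,-3,0],[0,0,-3,0],[0,0,-3,0],[0,0,-3,0],[0,0,-2,0],[0,0,-1.6,0],[0,0,-1.2,0],[0,0,-0.8,0],[0,0,0,0]]]}}

```text
t: 16.82
tool_pos: [0.5331, 0.2071, 0.0617]
tool_rot: [2.16, -2.278, -0.002]
contact_force: [0.3, -0.3, 0.3]
opening: 0.0342
```

Request:
{"op": "step_arm", "data": {"moves": [[[0,0,0,0],[0,0,0,0],[0,0,0,0]]]}}

```text
t: 17.07
tool_pos: [0.5352, 0.2082, 0.0651]
tool_rot: [-2.161, 2.277, -0.002]
contact_force: [-0.7, -0.7, 0.0]
opening: 0.0345
```

Request:
{"op": "step_arm", "data": {"moves": [[[-0.05,0,-0.4,0],[0,0,0,0],[0,0,0,0]]]}}

```text
t: 17.32
tool_pos: [0.5335, 0.208, 0.0595]
tool_rot: [2.163, -2.278, 0.0]
contact_force: [-0.4, -0.3, 0.1]
opening: 0.0344
```

Request:
{"op": "step_arm", "data": {"moves": [[[0,0,0,0],[0,0,0,0],[0,0,0,0],[0,0,0,0],[0,0,0,0]]], "grip": 1, "squeeze": 80}}

```text
t: 17.73
tool_pos: [0.5338, 0.208, 0.0599]
tool_rot: [-2.163, 2.278, -0.0]
contact_force: [-0.4, -0.7, 2.0]
opening: 0.0141
```

Request:
{"op": "step_arm", "data": {"moves": [[[0.05,1.0,0,0],[0.04,1.0,0,0],[0.05,1.0,0,0],[0.04,1.0,0,0],[0.05,1.0,0,0],[0.04,1.0,0,0],[0.05,1.0,0,0],[0,0,0,0],[0,0,0,0]]]}}

```text
t: 18.48
tool_pos: [0.537, 0.2803, 0.0599]
tool_rot: [-2.162, 2.275, 0.003]
contact_force: [0.2, 3.8, 3.2]
opening: 0.0139
```

Request:
{"op": "step_arm", "data": {"moves": [[[0.05,0.8,0,0],[0.03,0.7,0,0],[0.03,0.6,0,0],[0,0,0,0],[0,0,0,0]]]}}

```text
t: 18.9
tool_pos: [0.5382, 0.2992, 0.0599]
tool_rot: [-2.162, 2.278, 0.0]
contact_force: [1.2, 1.0, 4.9]
opening: 0.0142
```

Request:
{"op": "step_arm", "data": {"moves": [[[0.02,0.3,0,0],[0.01,0.3,0,0],[0,0.2,0,0],[0,0,0,0],[0,0,0,0]]]}}

```text
t: 19.32
tool_pos: [0.5385, 0.3061, 0.0599]
tool_rot: [2.162, -2.279, 0.002]
contact_force: [0.9, -4.3, 6.0]
opening: 0.0144
```

Request:
{"op": "step_arm", "data": {"moves": [[[0,0.15,0,0],[0,0.15,0,0],[0,0,0,0],[0,0,0,0]]]}}

```text
t: 19.65
tool_pos: [0.5386, 0.3085, 0.0599]
tool_rot: [2.162, -2.278, 0.003]
contact_force: [-0.3, -6.5, 6.2]
opening: 0.0141
```

Request:
{"op": "step_arm", "data": {"moves": [[[0,0.2,0,0],[0,0,0,0],[0,0,0,0]]]}}

```text
t: 19.9
tool_pos: [0.5386, 0.3086, 0.0599]
tool_rot: [2.159, -2.275, 0.007]
contact_force: [-1.5, -11.8, 9.0]
opening: 0.0144
```

Request:
{"op": "step_arm", "data": {"moves": [[[0,-0.2,0,0],[0,0,0,0]]]}}

```text
t: 20.07
tool_pos: [0.5386, 0.3085, 0.0598]
tool_rot: [2.161, -2.278, 0.002]
contact_force: [0.9, -5.3, 7.2]
opening: 0.0143
```

Request:
{"op": "step_arm", "data": {"moves": [[[0,0,0,0],[0,0,0,0],[0,0,0,0],[0,0,0,0],[0,0,0,0]]], "grip": 0.6}}

```text
t: 20.48
tool_pos: [0.5378, 0.3101, 0.059]
tool_rot: [2.162, -2.278, -0.001]
contact_force: [0.4, 0.8, -0.4]
opening: 0.034
```

Request:
{"op": "step_arm", "data": {"moves": [[[0,0,1,0],[0,0,2,0],[0,0,3,0],[0,0,3,0],[0,0,3,0],[0,0,3,0],[0,0,3,0],[0,0,2,0],[0,0,2,0],[0,0,0,0]]]}}

```text
t: 21.32
tool_pos: [0.5401, 0.311, 0.2865]
tool_rot: [-2.156, 2.271, -0.005]
contact_force: [0.4, 0.0, 0.8]
opening: 0.0343
```

```bash
python3 - <<'E'
from look import *
w=look("w7",[("bed_grip_a",.066),("guide_home",.049)])
t=viewer.get_image("top")
cv2.imwrite("pics/c7.png",cv2.resize(w[60:320,150:],(784,416)))
E
```

```text
21.3167 [0.5401 0.311  0.2865] [-2.1564  2.2714 -0.0054] [0.3769 0.0345 0.7869] 0.034252908594027937
bed_grip_a 0.85 [514. 197.] [0.5296 0.1418]
bed_grip_a 0.68 [333. 196.] [0.5383 0.3031]
```

View pics/c7.png

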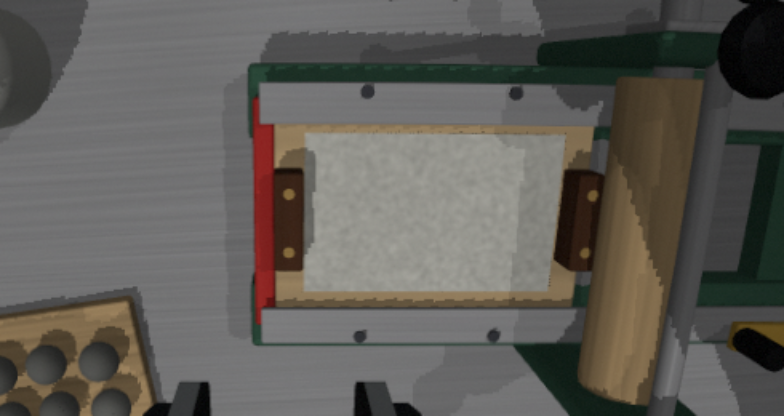

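The board is against the red stop: in the crop, its leading edge touches the stop at (272,220) and the trailing block is past the roller at (578,220). Now the catch.

Request:
{"op": "step_arm", "data": {"moves": [[[-0.85,-2.76,0,0],[-0.85,-2.76,0,0],[-0.85,-2.76,0,0],[-0.85,-2.76,0,0],[-0.85,-2.76,0,0],[-0.85,-2.76,0,0],[-0.85,-2.76,0,0],[-0.85,-2.76,0,0],[-0.85,-2.76,0,0],[-0.85,-2.76,0,0]]], "grip": 0.45}}

```text
t: 22.35
tool_pos: [0.4517, 0.0329, 0.2772]
tool_rot: [2.162, -2.277, -0.004]
contact_force: [0.2, 0.2, -0.0]
opening: 0.0469
```

Request:
{"op": "step_arm", "data": {"moves": [[[0,0,-2.5,0],[0,0,-2.5,0],[0,0,-2.5,0],[0,0,-2.5,0],[0,0,-2.0,0],[0,0,0,0],[0,0,0,0],[0,0,0,0]]]}}

```text
t: 23.02
tool_pos: [0.4534, 0.0339, 0.16]
tool_rot: [-2.163, 2.279, -0.0]
contact_force: [-0.4, 0.7, 0.4]
opening: 0.0473
```

```bash
python3 - <<'E'
from look import *
look("w8",[("catch_pin",.086),("catch_pivot",.086)])
E
```

```text
23.0167 [0.4534 0.0339 0.16  ] [-2.1626  2.2786 -0.0001] [-0.4401  0.6569  0.3954] 0.0472664102771734
catch_pin 0.81 [320. 248.] [0.4564 0.0355]
catch_pivot 0.59 [451. 252.] [ 0.45   -0.0374]
```

Request:
{"op": "step_arm", "data": {"moves": [[[0.25,0.1,-2,0],[0,0,-2,0],[0,0,-1.8,0],[0,0,-1.4,0],[0,0,-1.0,0],[0,0,0,0],[0,0,0,0],[0,0,0,0]]]}}

```text
t: 23.83
tool_pos: [0.4568, 0.0349, 0.0789]
tool_rot: [-2.162, 2.277, -0.003]
contact_force: [0.9, 0.1, 0.0]
opening: 0.0468
```

Request:
{"op": "step_arm", "data": {"moves": [[[0,0,0,0],[0,0,0,0],[0,0,0,0],[0,0,0,0],[0,0,0,0],[0,0,0,0]]], "grip": 1, "squeeze": 30}}

```text
t: 24.33
tool_pos: [0.4567, 0.0371, 0.0788]
tool_rot: [-2.158, 2.275, 0.003]
contact_force: [1.1, 9.2, 3.1]
opening: 0.0147
```

Request:
{"op": "step_arm", "data": {"moves": [[[0.62,-0.05,0,0],[0.62,-0.12,0,0],[0.6,-0.17,0,0],[0.59,-0.22,0,0],[0.57,-0.27,0,0],[0.54,-0.32,0,0],[0.51,-0.37,0,0],[0.48,-0.4,0,0],[0,0,0,0]]]}}

```text
t: 25.08
tool_pos: [0.5045, 0.0187, 0.079]
tool_rot: [-2.152, 2.273, -0.0]
contact_force: [8.3, 13.0, -2.4]
opening: 0.0147
```

Request:
{"op": "step_arm", "data": {"moves": [[[0.43,-0.46,0,0],[0.41,-0.48,0,0],[0.35,-0.52,0,0],[0.32,-0.54,0,0],[0.26,-0.57,0,0],[0.21,-0.59,0,0],[0.15,-0.61,0,0],[0.11,-0.62,0,0],[0,0,0,0]]]}}

```text
t: 25.83
tool_pos: [0.5278, -0.0284, 0.0794]
tool_rot: [-2.156, 2.274, -0.012]
contact_force: [12.4, 0.8, -4.0]
opening: 0.0148
```

Request:
{"op": "step_arm", "data": {"moves": [[[0.04,-0.63,0,0],[0,-0.63,0,0],[0,0,0,0],[0,0,0,0]]]}}

```text
t: 26.17
tool_pos: [0.5268, -0.0387, 0.0792]
tool_rot: [-2.155, 2.273, -0.003]
contact_force: [8.1, 8.7, -0.1]
opening: 0.0144
```

Request:
{"op": "step_arm", "data": {"moves": [[[0.2,-0.2,0,0],[0,0,0,0],[0,0,0,0]]]}}

```text
t: 26.42
tool_pos: [0.5269, -0.0388, 0.079]
tool_rot: [-2.157, 2.274, 0.008]
contact_force: [0.6, 15.4, 4.4]
opening: 0.0148
```

Request:
{"op": "step_arm", "data": {"moves": [[[0,-0.3,0,0],[0,0,0,0],[0,0,0,0]]]}}

```text
t: 26.67
tool_pos: [0.5268, -0.039, 0.079]
tool_rot: [-2.154, 2.271, 0.014]
contact_force: [1.9, 25.9, 8.0]
opening: 0.0148
```

Request:
{"op": "step_arm", "data": {"moves": [[[0,0.35,0,0],[0,0,0,0]]]}}

```text
t: 26.83
tool_pos: [0.5269, -0.0387, 0.079]
tool_rot: [-2.159, 2.273, 0.005]
contact_force: [0.0, 12.4, 4.2]
opening: 0.0147
```

Request:
{"op": "step_arm", "data": {"moves": [[[0,0,0,0],[0,0,0,0],[0,0,0,0],[0,0,0,0],[0,0,0,0]]], "grip": 0.45}}

```text
t: 27.25
tool_pos: [0.5257, -0.0426, 0.0775]
tool_rot: [2.162, -2.279, 0.0]
contact_force: [-0.3, 0.9, -0.2]
opening: 0.0473
```

Request:
{"op": "step_arm", "data": {"moves": [[[0,0,1,0],[0,0,2,0],[0,0,3,0],[0,0,3,0],[0,0,3,0],[0,0,3,0],[0,0,3,0],[0,0,2,0],[0,0,2,0],[0,0,0,0]]]}}

```text
t: 28.08
tool_pos: [0.5277, -0.0429, 0.304]
tool_rot: [-2.159, 2.275, -0.013]
contact_force: [0.5, 0.4, 0.5]
opening: 0.047
```

```bash
python3 - <<'E'
from look import *
w=look("w9",[("catch_pin",.086),("catch_pivot",.086),("bed_grip_a",.066)])
s=viewer.get_image("scene")
cv2.imwrite("pics/c9.png",np.hstack([cv2.resize(w,(400,300)),cv2.resize(s[170:320,270:470],(400,300),interpolation=cv2.INTER_CUBIC)]))
E
```

```text
28.0833 [ 0.5277 -0.0429  0.304 ] [-2.1588  2.275  -0.0127] [0.4866 0.4131 0.5187] 0.0470201766355396
catch_pin 0.95 [320. 203.] [ 0.5208 -0.0386]
catch_pivot 0.62 [323. 281.] [ 0.4463 -0.0369]
bed_grip_a 0.6 [540. 360.] [ 0.3295 -0.2642]
```

View pics/c9.png

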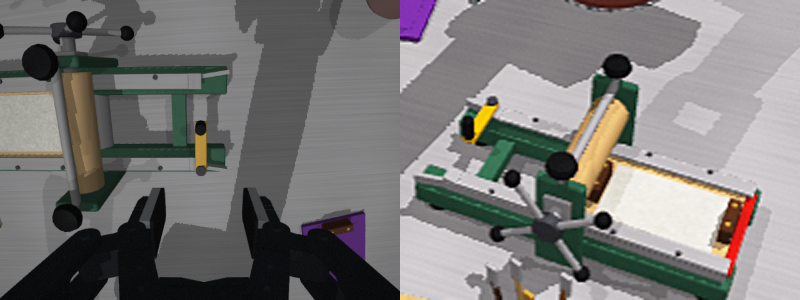

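The last view shows the catch across the mouth (pin at (200,128), pivot at (200,170) in the left half) and the board against the red stop. The gripper is clear, so I'm handing in.

```bash
python3 -c "
from station import ctrl;print(ctrl.finish_job())"
```

```text
the job is handed in; nothing more can be done
None
```

I slid the white bed board into the guides by one grip block until its leading end was past the roller. I then took the leading block on the far side and drew the board home. After that I gripped the catch pin and swung it across the open end, and handed in at about 28 s with the gripper clear.

**Last checks**
- **Board:** it stopped dead against the red stop as the push rose to about 12 N. The pictures show its end touching the stop and the trailing block past the roller.
- **Catch:** it came up against a hard end, with no further movement as the push rose to about 26 N. The pictures show it lying across the open end. The pin and pivot positions the networks gave put it at about -1° in the world frame, against about -2.6° expected. I took that as their measuring error.
- **Everything else:** I set nothing down on the other things and felt no contact with them, but I did not measure their positions again at the end.

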